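Set a rebuilt ball valve half open for its shell test

ROBOT

A 7-joint arm with a two-finger parallel gripper is mounted at the origin on the work surface. World frame = base frame: x ahead of the robot, y to its left, z up, the work surface at z = 0. Lengths are in mm, angles in rad, forces in N, time in s.
With the tool pointing down it reaches from about 400 to 850 mm from the base axis. Payload 4.4 kg.
Tool frame: the origin (TCP) lies midway between the tips of the shut fingers; the grasp point (between the pads) lies 19 mm behind it (arm.grasp_offset is the distance from the TCP to the grasp point, in mm); x points along the fingers, z is the direction in which the jaws open and shut, and the axes are right-handed (so a half turn about x gives the same grasp; the last joint's range is limited). The gripper opens to 94 mm and grips with 3 to 60 N. Pads are 16 mm wide; open, the fingers measure 119 mm over their backs; the gripper's body (75 mm by 177 mm) begins 78 mm behind the grasp point.
Start: joints at [-1.223, 0.628, 0.038, 1.517, -0.027, 0.996, -0.02], TCP at [261.337, 595.165, 205.478] pointing down, gripper open.
Joint ranges: [-3.06, 3.06], [-0.37, 2.12], [-1.25, 1.32], [0.18, 2.47], [-1.1, 4.24], [0.23, 1.98], [-2.94, 2.94]. Speed limits (rad/s): [2.57, 2.57, 3.14, 3.14, 3.14, 3.14, 3.14].

INTERFACE

Orientations are given as [roll, pitch, yaw] about the fixed x, y, z axes, in that order (R = Rz(yaw) Ry(pitch) Rx(roll)).
In Python, from cell import arm, optics gives the robot as it stands. The module is installed in compiled form; this text tells all that it offers.
- The arm moves only by the shell command python3 -m creep 'ROWS' [FORCE]. ROWS is JSON, a list of rows, each a list of 3 entries, a list of its own where there are three numbers: the opening, from 0 (shut) to 1 (fully open), then the shift along the world's x, y, z in mm, then the turn about the world's z in degrees. In form: [[grip, [x, y, z], yaw], ...]. A call has 1 to 5 rows; each row shifts and turns the commanded pose from where the row before left it; what a row does not reach is not made up. A row lasts 1/8 s, in which the tool goes at most 62.5 mm and 10.7 degrees, less where a joint would pass 70% of its speed; a pose out of reach is approached as far as the arm can. A call with a gripper value outside its range is refused whole. The fingers move at their own pace and stop on an object; FORCE is the grip in N (left out, the last holds). Time passes only in rows, so rows that do not move let the fingers close. It gives the time, the measured TCP pose, the force and the opening at its end, in the units of the state.
- arm.state(): the state, without advancing time (a new reading comes with each control period).
- optics.camera(name): name is "scene" or "top" or "wrist"; returns a dict with "image" (400x640x3 uint8, red, green, blue), "fx", "fy", "cx", "cy" (pixels), "k1" (the pictures are not rectified: a ray, as slopes to the right and down, at radius r is drawn at 1 + k1 r^2 times it, then the intrinsics apply), "T" (4x4, takes a point from camera to world coordinates); the wrist camera has in their place "hand_eye" (4x4, takes a point from camera to tool coordinates, whose origin is the TCP and whose axes are the tool frame's). Camera axes: x right, y up, looking along -z (the intrinsics and any distortion apply to the point x, -y, -z); pixel columns grow to the right and rows downward; lengths in mm; the calibration is good to about 2 mm. A picture is of the moment at which its call begins: read the wrist's pose just before it. There is no depth.
- arm.hand_in(): hands the job in, once; it reports no verdict.
The state is a dict: "clock": time; "q": joint angles; "joint_velocities": joint speeds; "tau": joint torques, N m; "ee_pos": TCP position; "orientation": TCP orientation; "force": force on the tool from outside, world axes, zero at the start; "ft_torque": the same for the moment, N m; "opening": finger opening in mm.
Only numpy, scipy, OpenCV 4.12 (cv2) and the standard library are available. Lean on these libraries where they do the work, as an engineer would, in place of code of your own. Each camera call takes 0.05 s, during which the arm holds its last target. There are 200 camera calls.

TASK

The rebuilt ball valve on the bench is locked shut; it has to be half open for its shell test. Pull up the handle's spring plunger, swing the handle round to the next hole in the index plate and let the plunger snap fully home there, then let go. Let the spring do the work: do not force the pin against the plate, neither sideways while it is in a hole nor downwards, and leave the loose parts around the valve where they are.

Things in the scene. Friction and masses are not known exactly. Their poses are not given: they have to be found in the camera images.
- valve: grey-green flanged ball valve bolted down in a steel saddle on a 200 x 210 mm base; it does not move. Flow axis along its y, 100 mm above the bench; flanges 152 mm across, 178 mm over their faces. Origin: on the stem's upright axis at bench level. Its -x points along the handle when that is shut; z is up
- handle: flat zinc bar 28 mm wide on the stem, upper face 204 mm above the bench, stem nut up to 222 mm, black grip 128 to 232 mm from the stem axis. Origin: as valve; its -x points along the bar. It opens anticlockwise seen from above, with stops just past shut and just past 90 degrees, stiffly: it stays where left and takes 5 to 18 N sideways at the plunger to move
- plunger: spring plunger in the handle, 85 mm from the stem axis: upright black knob 28 mm across, 24 mm high, on a 10 mm steel pin (1 mm play each side in a hole). Origin: on its axis at the knob's mid-height, 230 mm above the bench when home. Home, the pin is 6.5 mm deep; pulled up 6.5 mm it clears the plate, travel ends at 10 mm. Spring 7 N down when home, 13 N at full pull. Below the knob: an 18 mm collar
- shut_place (a point): point of the valve on the stem-to-handle line when shut, 85 mm from the stem axis, at the index plate's upper face (193 mm above the bench). The plate is a flat steel sector 8 mm thick under the handle; here it has a slot 12 mm wide and 32 mm long along the arc, in which the pin is at the start. Axes as valve
- half_place (a point): nominal place of the half-open hole: as shut_place, 45 degrees anticlockwise seen from above about the stem. The plate is clamped through slots and set by hand, so its real hole (round, 12 mm, the next one after the shut slot) is up to 9 mm off either way along the arc. A third hole follows 45 degrees on. On the flat between holes a released pin rests and slides
- ball: a loose bored steel valve ball, 80 mm across, standing on its bore, 53 mm high, to be left alone. Origin: centre of its underside
- seat_ring: a loose white seat ring, 72 mm across, 12 mm high, lying flat, to be left alone. Origin: centre of its underside
- bolt: a loose hexagon bolt standing on its head, head 24 mm across flats, 70 mm high, to be left alone. Origin: centre of its underside
- neck_flange: a loose grey-green neck flange, 104 mm across, 34 mm high, lying flat, to be left alone. Origin: centre of its underside

How it is judged (in metres and radians):
On the way:
1. the plunger is pulled up clear of the index plate while the handle is still at shut (z of plunger in the frame of shut_place above 0.0435 m and horizontal distance between plunger and shut_place below 0.018 m), for 0.05 s.
At the end, for the whole second after the job is handed in: The handle is locked half open: the plunger stands within 12 mm of half_place (the hole nearest to it), fully home (knob within 1.5 mm of its home height, 37 mm above the plate), and stays so when let go; the four loose parts are within 20 mm of where they lay (horizontal distance between plunger and half_place below 0.012 m and z of plunger in the frame of half_place below 0.0385 m and distance of each of ball, seat_ring, bolt, neck_flange from where it was at the start of the episode below 0.02 m); the robot touches nothing.
It fails at once if the plunger's pin is pressed against the index plate with more than 45 N (contact force between plunger and valve above 45 N).
It fails at once if a loose part by the valve is moved more than 20 mm (distance of any of ball, seat_ring, bolt, neck_flange from where it was at the start of the episode above 0.02 m).
It also fails if it takes over 48 s, if anything falls off the work surface, if the arm or the gripper's body presses on something with over 40 N, if the wrist force passes 120 N, or if a joint passes its speed limit or range.

## Working session

There is one attempt and no reset: what is moved stays moved. The work goes in short steps, Python scripts to look and compute and a shell command to move; the robot and the scene stay as the last step left them, time stands still between calls to the robot, and variables do not carry over. Pictures are saved under pics/ and viewed, about 8 in all and at most 12, crops included, and the job is handed in when it is done.

```bash
mkdir -p pics; cat > h.py <<'E'
import numpy as np, cv2
from cell import arm, optics
from scipy.spatial.transform import Rotation as R
def Tw(c,st):
    if 'T' in c: return np.array(c['T'])
    M=np.eye(4); M[:3,:3]=R.from_euler('xyz',st['orientation']).as_matrix(); M[:3,3]=st['ee_pos']
    return M@np.array(c['hand_eye'])
def shot(name,fn=None):
    st=arm.state(); c=optics.camera(name); c['Tw']=Tw(c,st)
    if fn: cv2.imwrite('pics/'+fn,c['image'][:,:,::-1])
    return c
def ray(c,u,v):
    K=np.array([[c['fx'],0,c['cx']],[0,c['fy'],c['cy']],[0,0,1.]])
    p=cv2.undistortPoints(np.array([[[u,v]]],float),K,np.array([c['k1'],0,0,0,0.]))[0,0]
    d=c['Tw'][:3,:3]@np.array([p[0],-p[1],-1]); return c['Tw'][:3,3],d
def onz(c,u,v,z):
    o,d=ray(c,u,v); return o+d*(z-o[2])/d[2]
def proj(c,P):
    p=np.linalg.inv(c['Tw'])@np.append(P,1); x,y=p[0]/-p[2],-p[1]/-p[2]; s=1+c['k1']*(x*x+y*y)
    return c['fx']*x*s+c['cx'],c['fy']*y*s+c['cy']
E
python3 - <<'E'
from h import *
import numpy as np
ims=[]
for n in ("scene","top"):
    c=shot(n,n+'0.png'); print(n,c['Tw'].round(2).tolist(),c['fx'],c['k1'])
print(arm.state())
E
```

```text
scene [[-0.5, -0.54, 0.68, 1162.98], [0.87, -0.3, 0.4, 374.18], [-0.01, 0.79, 0.62, 672.6], [0.0, 0.0, 0.0, 1.0]] 438.3517617940166 0.005326799708378344
top [[0.0, 0.99, -0.11, 493.12], [-1.0, -0.0, -0.02, 21.5], [-0.02, 0.11, 0.99, 1162.22], [0.0, 0.0, 0.0, 1.0]] 509.02952871327346 -0.00708770221398934
{'clock': 0.1, 'q': array([-1.22281255,  0.62925524,  0.03848257,  1.51820861, -0.0269991 ,
        0.99630476, -0.01998395]), 'joint_velocities': array([-0.00089466, -0.00270055,  0.00202765, -0.00300349,  0.00199826,
       -0.0023081 , -0.00133921]), 'tau': array([ 2.58354288e-03, -5.50787973e+01,  1.14707731e+00, -1.87116283e+01,
       -5.21674706e-02,  1.92207011e-02,  4.92828758e-05]), 'ee_pos': array([261.11212908, 594.62419524, 204.66472325]), 'orientation': array([-3.11844323,  1.56913935, -1.96144338]), 'force': array([ 0.10030256, -0.04157639, -0.71887422]), 'ft_torque': array([-0.0029066 , -0.03437711, -0.01404471]), 'opening': 93.90635284363424}
```

View pics/top0.png

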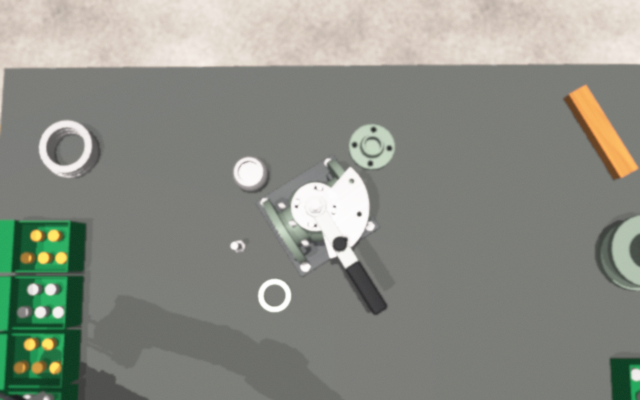

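View pics/scene0.png

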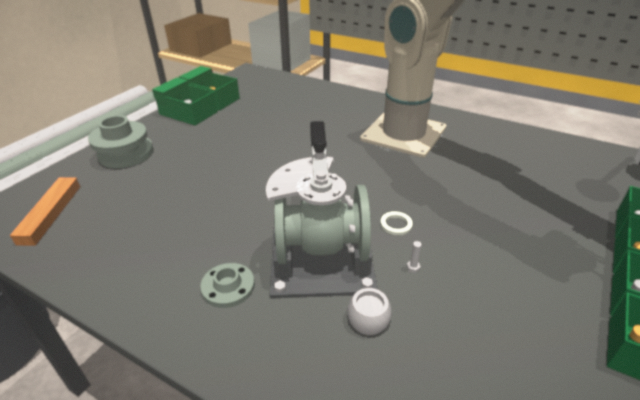

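Top view: stem nut about (316,207), knob (340,243), grip end (378,308). The plate lies on the right, with holes near (360,213) and (352,181). The loose parts are clear of the handle's swing. I'll measure the positions next.

```bash
python3 - <<'E'
from h import *
c=shot("top"); im=c['image']; g=im.max(2)
cv2.imwrite('pics/topcrop.png',cv2.resize(im[140:330,240:410,::-1],None,fx=3.5,fy=3.1,interpolation=cv2.INTER_CUBIC) if 0 else cv2.resize(im[150:320,260:410,::-1],None,fx=3.5,fy=3.5,interpolation=cv2.INTER_CUBIC))
m=(g<60).astype(np.uint8); m[:150]=0;m[320:]=0;m[:,:260]=0;m[:,410:]=0
n,l,s,ce=cv2.connectedComponentsWithStats(m)
for i in range(1,n):
    if s[i,4]>4: print(s[i],ce[i].round(1))
E
```

```text
[346 263  40  51 255] [366.5 289.8]
```

View pics/topcrop.png

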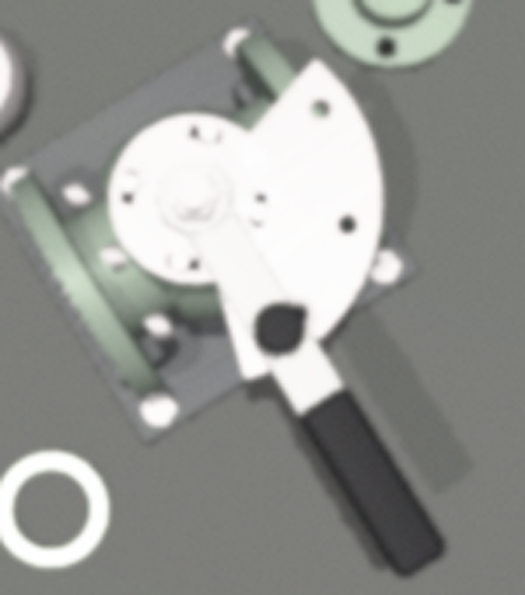

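The crop shows the nut at (193,193), knob (279,329), half hole (347,224) and third hole (320,107), in crop pixels at 3.5x.

```bash
python3 - <<'E'
from h import *
c=shot("top")
f=lambda x,y,z: onz(c,260+(x+.5)/3.5-.5,150+(y+.5)/3.5-.5,z)[:2]
s=f(193,193,220);k=f(279,329,238);h=f(347,224,193);t=f(320,107,193);g0=f(325,405,206);g1=f(420,560,206)
a=lambda p:(np.linalg.norm(p-s).round(1),np.degrees(np.arctan2(*(p-s)[::-1])).round(1))
for n,p in zip('s k h t g0 g1'.split(),(s,k,h,t,g0,g1)): print(n,p.round(1),a(p))
print('knob if',R.from_euler('xyz',arm.state()['orientation']).as_matrix().round(3).tolist())
E
```

```text
s [593.2  44.5] (np.float64(0.0), np.float64(0.0))
k [ 5.205e+02 -5.000e-01] (np.float64(85.5), np.float64(-148.2))
h [578.9 -38.9] (np.float64(84.6), np.float64(-99.7))
t [643.5 -24.6] (np.float64(85.4), np.float64(-54.0))
g0 [481.1 -25.6] (np.float64(132.2), np.float64(-148.0))
g1 [399.9 -75. ] (np.float64(227.2), np.float64(-148.3))
knob if [[-0.0, -0.916, 0.402], [-0.001, 0.402, 0.916], [-1.0, -0.0, -0.001]]
```

```bash
python3 -m creep '[[1,[0,0,45],0],[1,[0,0,45],0],[1,[0,0,40],-5],[1,[20,-40,0],-10],[1,[20,-40,0],-10]]' 20; python3 -m creep '[[1,[20,-45,0],-10],[1,[20,-45,0],-10],[1,[20,-45,0],-10],[1,[20,-45,0],-10],[1,[20,-45,0],-10]]'; python3 -m creep '[[1,[20,-45,0],-10],[1,[20,-45,0],-10],[1,[20,-45,0],-10],[1,[20,-45,0],-10],[1,[20,-45,0],-9.4]]'
```

```text
clock: 0.82
ee_pos: [301.6, 514.4, 335.7]
orientation: [0.379, 1.57, 1.095]
force: [-0.2, -0.2, 0.0]
opening: 93.9
clock: 1.45
ee_pos: [401.7, 288.6, 335.5]
orientation: [1.512, 1.571, 1.354]
force: [0.1, 0.6, -0.2]
opening: 94.1
clock: 2.08
ee_pos: [501.7, 63.9, 335.6]
orientation: [2.009, 1.57, 0.99]
force: [1.0, 0.6, 0.3]
opening: 93.8
```

```bash
python3 -m creep '[[1,[10,-32,0],0],[1,[9,-32,0],0],[1,[0,0,0],0]]'; python3 - <<'E'
from h import *
c=shot("wrist","w1.png"); s=arm.state(); print(s['ee_pos'],s['q'].round(2)); M=R.from_euler('xyz',s['orientation']).as_matrix(); print(np.degrees(np.arctan2(M[1,2],M[0,2])), M[:,0].round(3), proj(c,[520.5,-.5,242]),proj(c,[593.2,44.5,222]))
E
```

```text
clock: 2.45
ee_pos: [520.4, -1.7, 335.6]
orientation: [-0.306, 1.57, -1.325]
force: [-0.8, 0.5, 0.2]
opening: 94.3
[5.20184368e+02 4.99856644e-01 3.35347532e+02] [-0.55  0.37  0.71  1.7  -0.26  1.17 -0.79]
-58.24409221057782 [-0.  0. -1.] (np.float64(314.254780795774), np.float64(199.93389081124678)) (np.float64(313.9226866124967), np.float64(104.42188942026078))
```

View pics/w1.png

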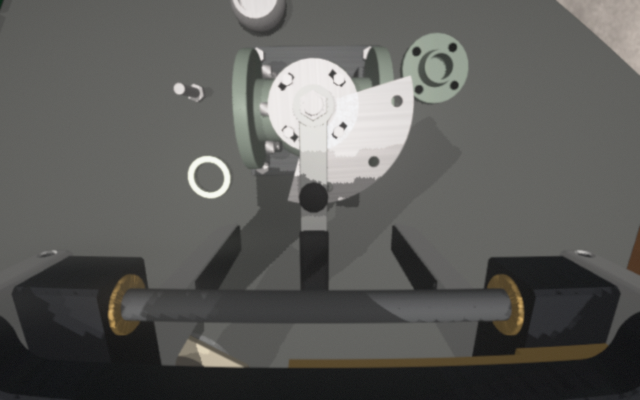

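The wrist view shows the knob at (313,197), nut (313,103), half hole (374,161) and third hole (397,101). The knob's predicted position was about (314,200), so the two agree. I'll check the numbers.

```bash
python3 - <<'E'
from h import *
c=shot("wrist"); im=c['image']; g=im.max(2)
def cen(x,y,r,th):
    w=g[y-r:y+r+1,x-r:x+r+1]; m=w<th; yy,xx=np.nonzero(m); return xx.mean()+x-r,yy.mean()+y-r,m.sum()
h=cen(374,161,9,110);t=cen(397,101,8,110);k=cen(313,197,12,55) 
print(h,t,k)
s=onz(c,313.5,103,221)[:2];K=onz(c,313.2,197,240)[:2];H=onz(c,*h[:2],192)[:2];T=onz(c,*t[:2],192)[:2]
for p in (s,K,H,T): d=p-s; print(p.round(1),np.hypot(*d).round(1),np.degrees(np.arctan2(d[1],d[0])).round(1))
E
```

```text
(np.float64(375.56944444444446), np.float64(162.38888888888889), np.int64(72)) (np.float64(400.2040816326531), np.float64(101.65306122448979), np.int64(49)) (np.float64(314.2790262172285), np.float64(197.56367041198502), np.int64(534))
[593.6  48.1] 0.0 0.0
[521.7   3.9] 84.5 -148.5
[578.3 -38.1] 87.5 -100.1
[642.9 -24.7] 87.9 -55.9
```

```bash
python3 -m creep '[[1,[0.5,1,-35],0],[1,[0,0,-35],0],[1,[0,0,-30],0],[1,[0,0,-15],0],[1,[0,0,-7],0]]'; python3 -m creep '[[0.45,[0,0,0],0],[0.45,[0,0,0],0],[0.45,[0,0,0],0]]'; python3 - <<'E'
from h import *
c=shot("wrist","w2.png"); s=arm.state(); print(s['ee_pos'],s['force'],s['opening'])
E
```

```text
clock: 3.18
ee_pos: [520.8, 3.1, 213.1]
orientation: [-2.892, 1.57, 2.378]
force: [-0.2, 0.1, 1.0]
opening: 93.8
clock: 3.55
ee_pos: [521.3, 2.2, 214.2]
orientation: [1.199, 1.569, 0.185]
force: [0.4, 0.8, 1.1]
opening: 67.6
[521.21550235   2.15642711 214.04434484] [ 0.22701842 -0.37068497  0.56453395] 63.20865678966224
```

View pics/w2.png

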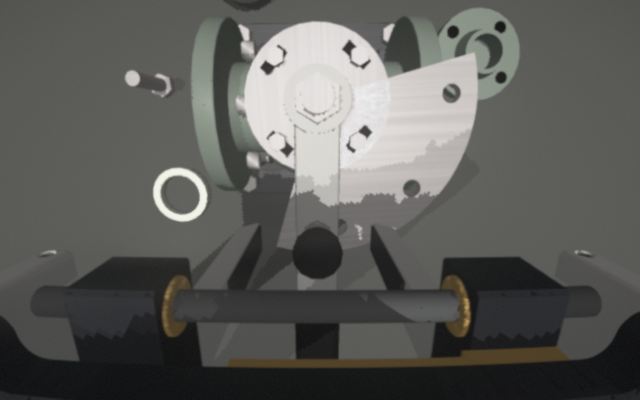

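The knob at (317,253) sits midway between the fingers (260 and 372). Now I'll close on it.

```bash
python3 -m creep '[[0.2,[0,0,0],0],[0.2,[0,0,0],0],[0.2,[0,0,0],0],[0.2,[0,0,0],0],[0.2,[0,0,0],0]]' 35; python3 - <<'E'
from h import *
c=shot("wrist"); s=arm.state(); print(s['ee_pos'],s['force'],proj(c,[*s['ee_pos'][:2],242]),s['ft_torque'])
E
python3 -m creep '[[0.2,[0,0,2],0],[0.2,[0,0,2],0],[0.2,[0,0,2],0],[0.2,[0,0,2],0],[0.2,[0,0,0],0]]'
```

```text
clock: 4.22
ee_pos: [521.2, 1.5, 213.5]
orientation: [0.148, 1.57, -0.866]
force: [2.4, -2.1, -1.7]
opening: 27.2
[521.21020861   1.50646975 213.48342174] [ 2.26524336 -2.3844954  -2.25124109] (np.float64(315.4748550266888), np.float64(256.58073353838347)) [-0.61555077 -0.19081679  0.02496512]
clock: 4.9
ee_pos: [521.1, 1.5, 220.9]
orientation: [-0.243, 1.569, -1.258]
force: [4.9, -4.1, -11.2]
opening: 27.4
```

Force z of −11 N matches the spring at about 8 mm of lift. I'll lift 1 mm more, then swing about 32° and look again.

```bash
python3 -m creep '[[0.2,[0,0,1],0],[0.2,[3.3,-4.9,0],4],[0.2,[3.6,-4.7,0],4],[0.2,[3.9,-4.4,0],4],[0.2,[4.3,-4.2,0],4]]'; python3 -m creep '[[0.2,[4.5,-3.8,0],4],[0.2,[4.8,-3.6,0],4],[0.2,[5,-3.1,0],4],[0.2,[5.2,-2.9,0],4],[0.2,[0,0,0],0]]';  python3 - <<'E'
from h import *
c=shot("wrist","w3.png"); s=arm.state(); print(s['ee_pos'],s['force'],s['opening'])
E
```

```text
clock: 5.52
ee_pos: [534.1, -14.6, 220.9]
orientation: [-2.832, 1.566, 2.718]
force: [1.8, 0.0, -11.2]
opening: 27.2
clock: 6.15
ee_pos: [554.1, -29.0, 221.0]
orientation: [-2.881, 1.567, 2.945]
force: [1.2, -0.2, -11.5]
opening: 27.7
[554.11685327 -29.05284202 221.20458988] [  1.20071825  -1.19296104 -12.24494722] 27.411529806745282
```

View pics/w3.png

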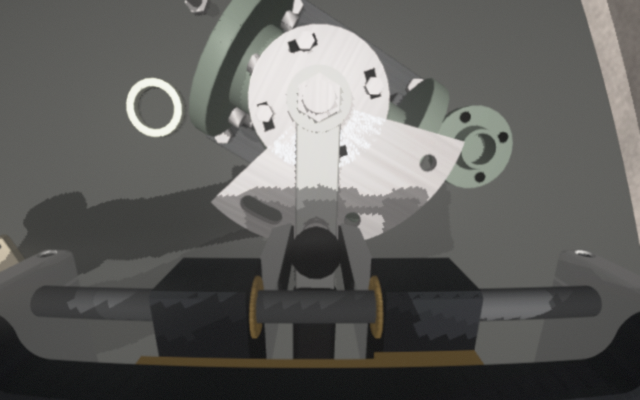

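The handle has swung. Half hole now at (353,219), just right of the bar, third hole (428,163), slot (262,209), nut (318,97).

```bash
python3 - <<'E'
from h import *
c=shot("wrist"); st=arm.state(); g=c['image'].max(2).astype(int)
S=np.array([593.4,46.1]); 
s=onz(c,318.5,95,222)[:2]; K=onz(c,316.5,252,248)[:2]; H=onz(c,352.5,219,191)[:2]; T=onz(c,428,163,191)[:2]
q=(onz(c,251,204,191)[:2]+onz(c,273,214,191)[:2])/2
tcp=st['ee_pos'][:2]
for n,p in (('s',s),('K',K),('tcp',tcp),('H',H),('T',T),('slot',q)):
    o=[]
    for b in (s,S): d=p-b; o+=[np.hypot(*d).round(1),np.degrees(np.arctan2(d[1],d[0])).round(1)]
    print(n,p.round(1),o)
cv2.imwrite('pics/w3c.png',cv2.resize(c['image'][190:270,210:390,::-1],None,fx=4.4,fy=4.4,interpolation=cv2.INTER_CUBIC))
E
```

```text
s [592.9  45.8] [np.float64(0.0), np.float64(0.0), np.float64(0.6), np.float64(-153.1)]
K [555.5 -27.7] [np.float64(82.5), np.float64(-117.0), np.float64(82.9), np.float64(-117.2)]
tcp [554.2 -29. ] [np.float64(84.3), np.float64(-117.4), np.float64(84.8), np.float64(-117.6)]
H [578.8 -38.6] [np.float64(85.7), np.float64(-99.5), np.float64(86.0), np.float64(-99.8)]
T [642.4 -25. ] [np.float64(86.5), np.float64(-55.1), np.float64(86.4), np.float64(-55.4)]
slot [524.2  -3.5] [np.float64(84.6), np.float64(-144.3), np.float64(85.1), np.float64(-144.3)]
```

View pics/w3c.png

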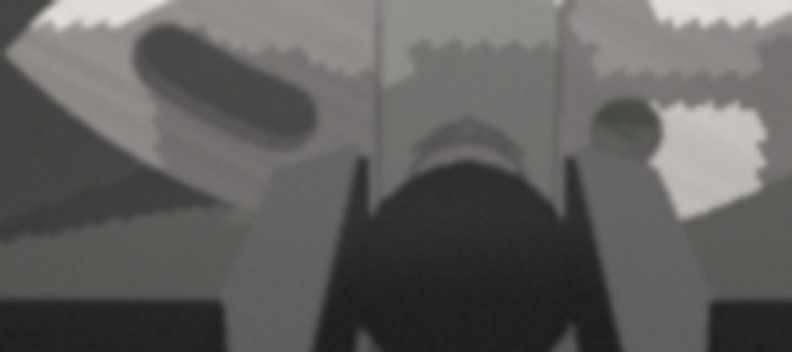

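The slot centre (−144.3°), half hole (−99.8°) and third hole (−55.4°) are evenly spaced. The target is therefore −99.9°, so I need 17.7° more.

```bash
python3 -m creep '[[0.2,[5.9,-2.8,0],4.4],[0.2,[6.2,-2.4,0],4.4],[0.2,[6.3,-1.9,0],4.4],[0.2,[6.3,-1.3,0],4.4],[0.2,[0,0,0],0]]';  python3 - <<'E'
from h import *
c=shot("wrist"); s=arm.state(); d=s['ee_pos'][:2]-[593.4,46.1]
print(s['ee_pos'],s['force'],np.hypot(*d),np.degrees(np.arctan2(d[1],d[0])))
E
```

```text
clock: 6.88
ee_pos: [579.2, -37.3, 221.7]
orientation: [3.032, 1.568, 2.882]
force: [0.4, -0.3, -12.1]
opening: 27.4
[579.21651818 -37.30126476 221.78759441] [  0.40326735  -0.54621294 -11.72314344] 84.59871228365552 -99.6515618895188
```

```bash
python3 -m creep '[[0.2,[0,0,-1.5],0],[0.2,[0,0,-0.7],0],[0.2,[0,0,0],0]]'; python3 -m creep '[[0.2,[0,0,-0.8],0],[0.2,[0,0,0],0]]';python3 -m creep '[[0.2,[0,0,-0.7],0],[0.2,[0,0,0],0]]'
```

```text
clock: 7.3
ee_pos: [579.3, -37.3, 220.0]
orientation: [2.916, 1.569, 2.768]
force: [-2.3, 1.4, -11.3]
opening: 27.3
clock: 7.55
ee_pos: [579.3, -37.3, 219.2]
orientation: [2.87, 1.569, 2.722]
force: [-3.0, 2.4, -10.0]
opening: 27.6
clock: 7.8
ee_pos: [579.4, -37.4, 218.6]
orientation: [2.843, 1.569, 2.695]
force: [-4.5, 1.9, -11.0]
opening: 27.5
```

```bash
python3 -m creep '[[0.2,[0,0,-0.8],0],[0.2,[0,0,0],0]]';python3 -m creep '[[0.2,[0,0,-0.8],0],[0.2,[0,0,0],0]]'
```

```text
clock: 8.05
ee_pos: [579.5, -37.4, 217.9]
orientation: [2.806, 1.569, 2.657]
force: [-4.5, 3.0, -9.4]
opening: 27.1
clock: 8.3
ee_pos: [579.5, -37.4, 217.1]
orientation: [2.771, 1.569, 2.622]
force: [-5.1, 1.7, -9.0]
opening: 27.1
```

The spring force keeps falling smoothly with no sign of contact, so the pin is in the hole. I'll release it to snap home.

```bash
python3 -m creep '[[0.5,[0,0,0],0],[0.5,[0,0,0],0],[0.5,[0,0,0],0],[0.5,[0,0,0],0]]'; python3 - <<'E'
from h import *
c=shot("wrist","w4.png"); s=arm.state(); print(s['ee_pos'],s['force'],s['opening'])
E
```

```text
clock: 8.8
ee_pos: [581.1, -38.2, 217.9]
orientation: [-0.005, 1.569, -0.154]
force: [1.1, -0.6, -0.4]
opening: 47.1
[580.78790882 -38.04901447 217.65480039] [-0.21103939 -0.09811114 -0.31327218] 46.95068317377762
```

View pics/w4.png

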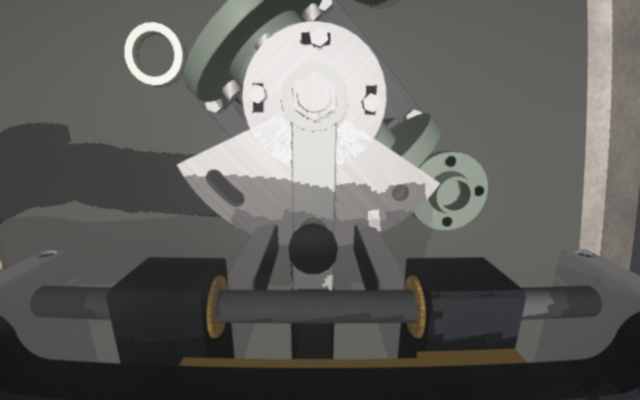

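The handle is centred over the hole, with the knob at (313,248) and the loose parts undisturbed. I'll check the knob height from its apparent width and back off.

```bash
python3 -m creep '[[0.8,[0,0,0],0],[0.8,[0,0,0],0],[0.8,[0,0,0],0],[0.8,[0,0,0],0]]'; python3 -m creep '[[0.8,[0,0,20],0],[0.8,[0,0,30],0],[0.8,[0,0,35],0],[0.8,[0,0,35],0],[0.8,[0,0,0],0]]'; python3 - <<'E'
from h import *
c=shot("wrist"); fx=c['fx']; print(fx,c['hand_eye'].round(2) if hasattr(c['hand_eye'],'round') else c['hand_eye'])
# knob: max width of black between finger gaps, subpixel at half level
for fn in ('w2','w3','w4'):
    g=cv2.imread('pics/%s.png'%fn).max(2).astype(float)
    ws=[]
    for v in range(240,262,2):
        r=g[v,270:362]; i=45
        a=i
        while r[a]<50:a-=1
        b=i
        while r[b]<50:b+=1
        ws.append(b-a)
    print(fn,ws)
s=shot("scene","s1.png"); cv2.imwrite('pics/s1c.png',cv2.resize(s['image'][130:230,240:400,::-1],None,fx=4.5,fy=4.5,interpolation=cv2.INTER_CUBIC))
S=np.array([593.4,46.1]); a=np.radians(-99.9); P=S+85*np.array([np.cos(a),np.sin(a)])
for z in (218,242,224.5,248.5): print(z,np.round(proj(s,[*P,z]),1),((np.array(proj(s,[*P,z]))-[240,130]+.5)*4.5).round(0))
print('nut222',((np.array(proj(s,[*S,222]))-[240,130]+.5)*4.5).round(0))
E
```

```text
clock: 9.35
ee_pos: [580.2, -37.8, 217.1]
orientation: [2.516, 1.571, 2.367]
force: [0.1, -1.0, 0.4]
opening: 75.7
clock: 9.98
ee_pos: [581.7, -38.3, 339.9]
orientation: [0.123, 1.565, -0.026]
force: [0.3, -0.0, -0.6]
opening: 75.2
306.5523021311049 [[-0.0000e+00  2.4000e-01 -9.7000e-01 -1.7927e+02]
 [-0.0000e+00  9.7000e-01  2.4000e-01  6.8540e+01]
 [ 1.0000e+00  0.0000e+00 -0.0000e+00 -1.1000e-01]
 [ 0.0000e+00  0.0000e+00  0.0000e+00  1.0000e+00]]
w2 [42, 44, 45, 47, 48, 50, 51, 51, 51, 50, 49]
w3 [38, 56, 57, 58, 59, 61, 62, 63, 64, 65, 65]
w4 [0, 24, 32, 48, 49, 48, 48, 47, 47, 47, 45]
218 [285.9 159.3] [209. 134.]
242 [285.2 148.5] [206.  86.]
224.5 [285.7 156.4] [208. 121.]
248.5 [285.  145.5] [205.  72.]
nut222 [362. 197.]
```

View pics/s1c.png

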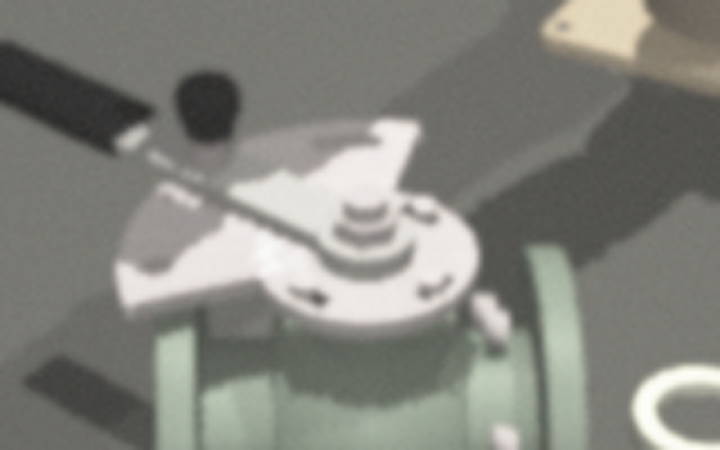

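The scene crop is inconclusive on the height difference at this resolution. I'll use the parallax in the close wrist views, comparing w2 (known to be home) with w4.

```bash
python3 - <<'E'
from h import *
c=shot("wrist","w5.png"); S=np.array([593.4,46.1])
def cam(tcp,yaw):
    z=np.array([np.cos(yaw),np.sin(yaw),0]); x=np.array([0,0,-1.]); M=np.eye(4); M[:3,:3]=np.c_[x,np.cross(z,x),z]; M[:3,3]=tcp
    d=dict(c); d['Tw']=M@np.array(c['hand_eye']); return d
def knobtop(fn,v0):
    g=cv2.imread('pics/'+fn).max(2)
    m=(g<50).astype(np.uint8); m=cv2.morphologyEx(m,cv2.MORPH_OPEN,cv2.getStructuringElement(cv2.MORPH_ELLIPSE,(15,15)))
    cols=np.arange(300,332); return [ (v0-20+np.argmax(m[v0-40:v0+5,x]>0)-20) for x in (308,313,317,321)]
for fn,tcp,y,ang,v0 in (('w2.png',[521.2,2.1,214.0],-58.24,-148.3,255),('w4.png',[580.8,-38.05,217.7],-8.6,-99.7,250)):
    d=cam(tcp,np.radians(y)); u=np.array([np.cos(np.radians(ang)),np.sin(np.radians(ang))])
    print(fn,'knob upper edge rows seen',knobtop(fn,v0))
    for z in (242,248.5): print('  z',z,'pred edge (r=71)',np.round(proj(d,[*(S+71*u),z]),1),'centre',np.round(proj(d,[*(S+85*u),z]),1))
    print('  nut',np.round(proj(d,[*S,222]),1))
E
```

```text
w2.png knob upper edge rows seen [np.int64(230), np.int64(228), np.int64(228), np.int64(229)]
  z 242 pred edge (r=71) [316.6 232.1] centre [316.6 256.8]
  z 248.5 pred edge (r=71) [316.6 236.5] centre [316.6 262.1]
  nut [316.6  93.3]
w4.png knob upper edge rows seen [np.int64(243), np.int64(242), np.int64(241), np.int64(240)]
  z 242 pred edge (r=71) [312.8 228.7] centre [312.4 253. ]
  z 248.5 pred edge (r=71) [312.7 232.9] centre [312.3 258.1]
  nut [315.3  92.9]
```

```bash
python3 - <<'E'
import cv2
for fn,x in (('w2.png',317),('w4.png',313)):
    g=cv2.imread('pics/'+fn).max(2); print(fn,'v220..234',g[218:236,x].tolist(),'v266..284',g[266:286,x].tolist()); print(g[252 if fn=='w2.png' else 248,x-30:x+31].tolist())
E
```

```text
w2.png v220..234 [107, 105, 96, 88, 90, 93, 88, 82, 69, 53, 43, 41, 42, 43, 42, 43, 44, 45] v266..284 [30, 31, 31, 31, 31, 32, 31, 31, 31, 33, 31, 37, 54, 80, 96, 98, 100, 99, 98, 98]
[54, 55, 54, 55, 53, 42, 35, 32, 33, 32, 35, 33, 34, 33, 35, 35, 34, 33, 34, 36, 34, 36, 34, 35, 35, 34, 37, 35, 37, 35, 33, 34, 35, 34, 34, 36, 35, 36, 36, 35, 35, 36, 36, 36, 34, 37, 35, 37, 36, 36, 37, 36, 34, 34, 38, 54, 78, 85, 86, 85, 86]
w4.png v220..234 [95, 100, 99, 91, 81, 62, 48, 47, 48, 49, 50, 50, 50, 51, 52, 51, 52, 51] v266..284 [35, 35, 36, 36, 37, 35, 37, 59, 86, 103, 106, 105, 105, 106, 106, 106, 106, 106, 106, 105]
[91, 93, 92, 93, 87, 65, 49, 46, 44, 45, 46, 45, 45, 45, 45, 45, 45, 45, 43, 45, 44, 44, 42, 44, 45, 45, 43, 44, 44, 45, 43, 43, 43, 43, 43, 43, 45, 44, 43, 42, 44, 42, 42, 43, 42, 41, 42, 43, 44, 42, 41, 41, 40, 44, 60, 83, 91, 91, 92, 91, 93]
```

The knob disc is at rows 226.6–278.5 in w2 (home) and 223.3–273.3 in w4. Its centre shifted by −4.2 px, against a prediction of −3.8 if home and +1.3 if resting on the plate. The disc is also smaller, as expected if home, so the pin is fully home. The gripper is clear, so I'm handing in.

```bash
python3 -c "
from cell import arm
print(arm.state()['clock'],arm.state()['force']); print(arm.hand_in())"
```

```text
10.125 [-0.15132871  0.50153135 -0.75510559]
the job is handed in; nothing more can be done
None
```

The valve handle is locked half open, as far as my checks can tell, and the job was handed in at about 10 s; `hand_in` reports no verdict.

- **What I did:** I gripped the knob and pulled the plunger up about 8–9 mm at shut, with the spring reading about 11–12 N. I then swung the handle 48° to the measured half-open hole, about 3° past its nominal place. I lowered the plunger until the pin was in the hole, opened the fingers so the spring took it home, and backed off 120 mm upwards.
- **Pin in the hole:** While lowering, the force followed the spring curve down to 9 N at about 3.5 mm of lift, with no plate contact. The sideways force on the tool reached at most about 6 N in the readings.
- **Fully home:** Comparing close wrist views before and after, the knob's position (−4.2 px, against −3.8 if home and +1.3 if resting on the plate) and its size both say it is home.
- **Loose parts and gripper:** The flange and seat ring looked undisturbed in the last wrist view. I did not re-measure the loose parts, but the tool stayed clear of all four. The gripper was open and touching nothing at hand-in.
- **Checks that did not settle it:** The oblique scene view was too coarse to confirm the knob height. My first automatic edge threshold on the last close view misread the knob's edge, so I replaced it with direct edge profiles.

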